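# Roll both rails of a wafer carrier clean and hold it up level

### The job

Clean both long straight sides of the loaded wafer carrier on the sprung roller, holding it by its T-handle: press a side lightly on the roller and draw it past in one stroke, round nose first, square tail last, then turn the carrier half round and do the other side likewise, nose first; either side may come first. The roller must turn along and give a little but never reach its stop; keep the carrier upright with both wafer boxes in their pockets, and leave the bottle on the drain tray, the dish and the ring filter where they are. Last, lift the carrier clear near the roller, its underside more than 10 cm above the bench, hold it level and still for two seconds, and finish while still holding it there.

Things in the scene. Friction and masses are not known exactly. Their poses are not given: they have to be found in the camera images.
- carrier: loose two-pocket aluminium wafer carrier, 180 x 80 x 14 mm, 0.3 to 0.5 kg with load. Origin: middle of its underside. +x: lengthwise to the round nose (half circle of radius 40 mm about x = +50, tip at +90 mm); square tail end at x = -90; +y: left side; z up. Long sides: flat, upright, straight from x = -90 to +50 at y = +-40 mm. It starts on the flat drain tray, 6 mm above the bench
- carrier_handle (a point): centre of the T-handle's black bar, 72 mm above the carrier's underside, right above its origin, axes as the carrier's. Bar 54 mm long (along the carrier's x), 12 mm wide (y), 16 mm high, on a 14 x 10 mm post; grip it across its 12 mm from above; 48 mm free below it
- pocket_nose (a point): seat point of the nose-end pocket, 50 mm ahead of the carrier's origin, 10.5 mm above its underside (middle of a seated wafer box)
- pocket_tail (a point): seat point of the tail-end pocket, 50 mm behind the carrier's origin, likewise
- shipper_n_mid (a point): middle of the round wafer box (64 mm diameter, 11 mm high, 35 g) that lies loose in the nose-end pocket, within a 9 mm high rim
- shipper_t_mid (a point): middle of the like wafer box that lies loose in the tail-end pocket
- cleaner: roller cleaner fixed to the bench: aluminium bent bracket 92 x 100 mm, 74 mm high, with an upright roller in a sprung fork before it. Origin on the bench under the upright plate; its -x points to the roller; the carrier passes in front of the roller along the cleaner's y. Carrier's x along cleaner's -y: its left side faces the roller; along +y: its right side. The drain tray edge is at y = -0.10 m
- roller_axis (a point): point on the roller's upright axis, 25 mm above the bench, 59 mm in front (-x) of the cleaner's origin when not pressed; moves back with the fork. Roller: radius 16 mm, from 7 to 43 mm above the bench, stands out in front of its fork and turns easily. A side face that just touches it lies 16 mm from the axis
- cleaner_press (a joint): how far the roller is pushed back toward the bracket, 0 at rest to 0.020 m at its stop; spring about 1 N at rest and 0.25 N more for each mm. A light press is 4 to 12 mm
- cleaner_roll (a joint): turn of the roller in rad, counter-clockwise from above positive; it rolls up when the carrier's left side passes nose first, down when its right side does, and stays where it is left
- developer_mid (a point): middle of a small white bottle with a cap, 48 mm diameter, 102 mm high, standing on the drain tray: leave alone
- dish_mid (a point): middle of a clear covered dish, 60 mm diameter, 15 mm high: leave alone
- filter_mid (a point): middle of a black ring-mounted filter, 48 mm diameter, 9 mm high: leave alone
Not all that is in view belongs to the job. What is shaped like the part that bears shipper_n_mid but purple is not meant.

How it is judged:
By the outcome, as a careful person would: the job done as asked, in the order asked, and still so for the second after the job is handed in, while the arm keeps its last pose, push and grip.
It also fails if it takes over 72 s, if anything falls off the work surface, if the arm or the gripper's body presses on something with over 40 N, if the wrist force passes 120 N, or if a joint passes its speed limit or range.

### The arm

A 6-joint arm with a two-finger parallel gripper is mounted at the origin on a cart in front of the work surface, level with it; the furniture and walls round the work are solid. World frame = base frame: x ahead of the robot, y to its left, z up, the work surface at z = 0. Lengths are in mm, angles in rad, forces in N, time in s.
With the tool pointing down it reaches from about 350 to 975 mm from the base axis. Payload 7.1 kg.
Tool frame: the origin (TCP) lies between the finger pads; the fingertips stand 19 mm ahead of it and the grasp point (between the pads) is the TCP (ctrl.tcp_to_tips is the distance from the TCP to the fingertips, in mm); z points along the fingers, y is the line along which they close (so a half turn about z gives the same grasp; the last joint's range is limited). The gripper opens to 88 mm and grips with 3 to 60 N. Pads are 20 mm wide; open, the fingers measure 115 mm over their backs; the gripper's body (75 mm by 178 mm) begins 61 mm behind the grasp point.
Start: joints at [-1.334, 0.423, 1.63, -0, 1.089, -0.019], TCP at [158.156, -604.641, 210.975] pointing down, gripper open.
Joint ranges: [-3, 3], [-0.9, 2.11], [0.09, 2.58], [-1.31, 4.45], [0.11, 2.69], [-2.54, 2.54]. Speed limits (rad/s): [2.39, 2.39, 3.01, 3.14, 3.14, 3.14].

### API

Orientations are given as a rotation vector (axis times angle).
In Python, from workcell import status, optics, ctrl gives the robot as it stands. The module is installed in compiled form; this text tells all that it offers.
- The arm moves only by the shell command python3 -m inch 'ROWS'. ROWS is JSON, a list that holds one entry, the list of rows, each a list of 7 numbers: the shift along the tool's x, y, z in mm, then the turn, a rotation vector about the tool's x, y, z in rad, then the opening in per cent of the stroke, from 0 (shut) to 100 (fully open). A call has 1 to 20 rows; each row is the pose to reach, as a shift and turn from the pose commanded when the call began, along the tool's axes at that moment; what a row does not reach only later rows make up. A row lasts 1/10 s, in which the tool goes at most 50 mm and 8.59 degrees, less where a joint would pass 70% of its speed; a pose out of reach is approached as far as the arm can. A call with a gripper value outside its range is refused whole. The fingers move at their own pace and stop on an object; the grip force is fixed at half the most. Time passes only in rows, so rows that repeat a pose let the fingers close. It gives the time, the measured TCP pose, the force, the opening and the grip force at its end, in the units of the state.
- status.get_obs(): the state, without advancing time (a new reading comes with each control period).
- optics.get_image(name): name is "scene" or "top" or "wrist"; returns a dict with "frame" (480x640x3 uint8, red, green, blue), "fx", "fy", "cx", "cy" (pixels), "rvec" (rotation vector, rad) and "tvec" (3), from world to camera coordinates, as OpenCV has them; the wrist camera has in their place "hand_eye" (4x4, takes a point from camera to tool coordinates, whose origin is the TCP and whose axes are the flange's). Camera axes: x right, y down, z forward; pixel columns grow to the right and rows downward; lengths in mm; the calibration is good to about 2 mm. A picture is of the moment at which its call begins: read the wrist's pose just before it. There is no depth.
- ctrl.close_job(): hands the job in; it is judged then, once.
The state is a dict: "t": time; "qpos": joint angles; "qvel": joint speeds; "joint_torque": joint torques, N m; "ee_pos": TCP position; "orientation": TCP orientation; "ft_force": force on the tool from outside, world axes, zero at the start; "moment": the same for the moment, N m; "width": finger opening in mm; "grasp_force": force on a finger pad.
Only numpy, scipy, OpenCV 4.12 (cv2) and the standard library are available. Lean on these libraries where they do the work, as an engineer would, in place of code of your own. Each camera call takes 0.05 s, during which the arm holds its last target. There are 200 camera calls.

## Working session

There is one attempt and no reset: what is moved stays moved. The work goes in short steps, Python scripts to look and compute and a shell command to move; the robot and the scene stay as the last step left them, time stands still between calls to the robot, and variables do not carry over. Pictures are saved under pics/ and viewed, at most 10 in all, crops included, and the job is handed in when it is done.

```bash
mkdir -p pics
cat > h.py <<'E'
import numpy as np, cv2
from scipy.spatial.transform import Rotation as R
from workcell import status, optics, ctrl
def cam(name):
    o=status.get_obs(); im=optics.get_image(name)
    K=np.array([[im['fx'],0,im['cx']],[0,im['fy'],im['cy']],[0,0,1.]])
    if 'rvec' in im and im['rvec'] is not None:
        Rm=R.from_rotvec(np.ravel(im['rvec'])).as_matrix(); t=np.ravel(im['tvec'])
    else:
        T=np.eye(4);T[:3,:3]=R.from_rotvec(o['orientation']).as_matrix();T[:3,3]=o['ee_pos']
        M=np.linalg.inv(T@np.array(im['hand_eye'])); Rm=M[:3,:3];t=M[:3,3]
    return im['frame'],K,Rm,t
def ray(c,u,v,z):
    f,K,Rm,t=c; d=Rm.T@np.linalg.solve(K,[u,v,1.]); o=-Rm.T@t
    return o+d*(z-o[2])/d[2]
def proj(c,p):
    f,K,Rm,t=c; q=K@(Rm@np.array(p,float)+t); return q[:2]/q[2]
def save(c,n): cv2.imwrite('pics/'+n,c[0][:,:,::-1])
E
python3 - <<'E'
from h import *
import pickle
print(status.get_obs())
for n in('scene','top'):
    c=cam(n);save(c,n+'0.png');pickle.dump(c,open(n+'0.pkl','wb'));print(n,-c[2].T@c[3],c[1][0,0])
E
```

```text
{'t': 0.0, 'qpos': array([-1.33396333e+00,  4.23825715e-01,  1.63069569e+00,  1.40301856e-06,
        1.08858391e+00, -1.90007014e-02]), 'qvel': array([ 6.20560946e-04,  9.95761499e-04, -8.98321800e-04, -1.76287000e-07,
        1.23404731e-03, -5.64330746e-04]), 'joint_torque': array([ 1.07590087e-03, -5.44625866e+01, -2.73662120e+01,  6.44524419e-02,
        2.28602701e-02, -1.43509806e-04]), 'ee_pos': array([ 158.04759505, -604.09297017,  210.20891314]), 'orientation': array([-3.11443375e+00, -4.00574747e-01,  2.56219638e-04]), 'ft_force': array([ 0.24373709,  0.60506036, -0.35678081]), 'moment': array([ 0.01301529, -0.00719153, -0.04162759]), 'grasp_force': 0.0, 'width': 87.80172184863576}
scene [1352.29880312 -231.05407062 1131.22662554] 540.6835849217786
top [ 491.57428624   -5.87201375 1289.17092481] 568.0032529978333
```

View pics/scene0.png

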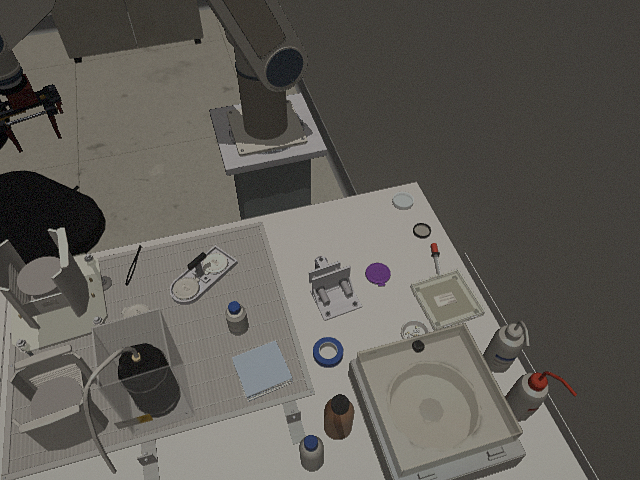

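View pics/top0.png

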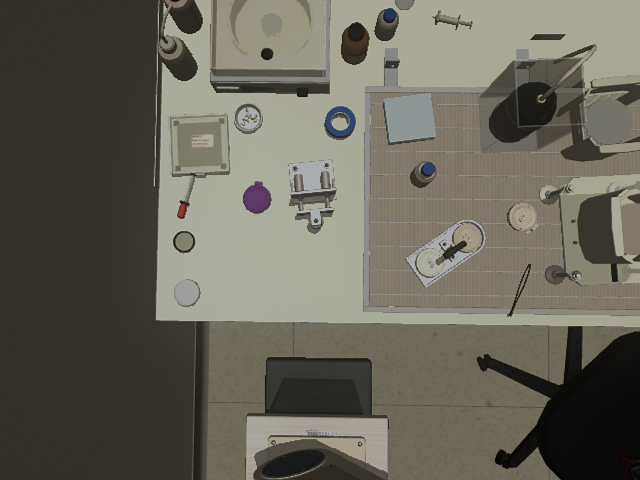

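The scene view shows the carrier on the tray at about (204,272). The bottle on the tray is at (237,315), the cleaner at (333,285) and the purple decoy at (378,273). In the top view the carrier is at (447,252) with its nose to the upper right. The cleaner is at (314,190), the dish at (187,293) and the filter at (184,241).

Things that could be mistaken (top view):
- **Wafer boxes:** tan boxes in the carrier at (468,237) and (428,263); a loose tan one at (522,216) and the purple one at (257,197) are not meant.
- **Bottle:** the one on the tray at (425,173); others at (387,22) and (355,40).
- **Carrier:** only (447,252) has a T-handle.

I'll check the choice in one close crop.

Run:
```python
from h import *
import pickle
c=pickle.load(open('top0.pkl','rb'));f=c[0][:,:,::-1]
a=cv2.resize(f[205:305,395:495],(400,400),interpolation=cv2.INTER_CUBIC)
b=cv2.resize(f[145:245,265:365],(400,400),interpolation=cv2.INTER_CUBIC)
cv2.imwrite('pics/crop.png',np.hstack([a,b]))
for u,v,z in [(468,237,22),(428,263,22),(316,222,25),(425,173,100),(187,293,15),(184,241,9),(366,200,6)]:print(u,v,ray(c,u,v,z).round(1))
```

```text
468 237 [ 555.5 -331.4   22. ]
428 263 [ 496.8 -242.8   22. ]
316 222 [585.4   7.1  25. ]
425 173 [ 685.3 -221.5  100. ]
187 293 [423.6 294.9  15. ]
184 241 [540.5 305.6   9. ]
366 200 [ 637.9 -105.4    6. ]
```

View pics/crop.png

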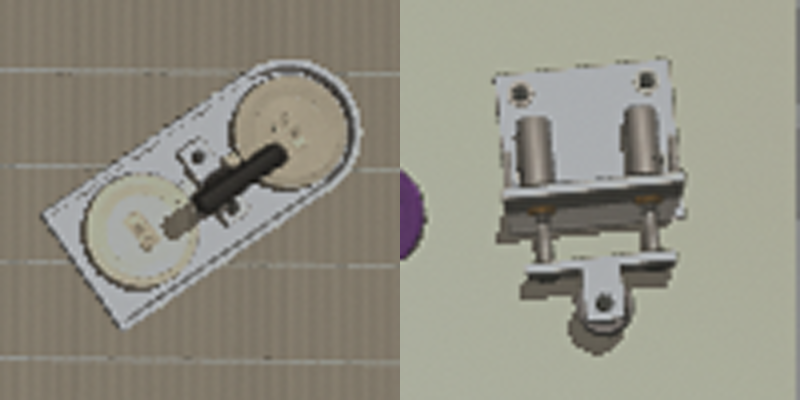

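The crop shows the black T-bar centred at crop (243,178). The tan nose box is at (294,125) and the tail box at (143,231). The cleaner's roller fork tab is at (603,303), with the plate tilted by about 5°. The carrier choice is confirmed.

With the tool down, joint 6 can't hold both stroke headings with one grasp, so I'll regrasp between the two sides.

```bash
cat >> h.py <<'E'
def plan(p,yaw):
    """shift & turn in tool axes to TCP p (mm), tool x yaw deg, tool z down"""
    o=status.get_obs(); Rc=R.from_rotvec(o['orientation'])
    Rt=R.from_euler('z',yaw,degrees=True)*R.from_euler('x',180,degrees=True)
    d=Rc.inv().apply(np.array(p,float)-o['ee_pos']); r=(Rc.inv()*Rt).as_rotvec()
    print('plan',d.round(1),r.round(4),'from',o['ee_pos'].round(1),'t',round(o['t'],2),'q',np.rad2deg(o['qpos']).round(0))
def toolyaw():
    o=status.get_obs();v=R.from_rotvec(o['orientation']).apply([1,0,0]);return np.rad2deg(np.arctan2(v[1],v[0]))
E
python3 - <<'E'
from h import *
import pickle
c=pickle.load(open('top0.pkl','rb'))
n=ray(c,468.5,236.25,22);t=ray(c,430.75,262.75,22);hd=ray(c,455.75,249.5,86)
print(n,t,(n+t)/2,hd,np.hypot(*(n-t)[:2]),np.rad2deg(np.arctan2(*(n-t)[1::-1])))
# plate top edge ends z=74, tab bolt
a=ray(c,265+103/4,145+197/4,74);b=ray(c,265+283/4,145+180/4,74);print(a,b,np.hypot(*(a-b)[:2]),np.rad2deg(np.arctan2(*(a-b)[1::-1]))-90)
for z in(43,50):print(ray(c,265+203/4,145+303/4,z))
yaw=np.rad2deg(np.arctan2(*(n-t)[1::-1]))
plan([hd[0]-0,hd[1],260],yaw+180)
E
```

```text
[ 557.22610672 -332.5124939    22.        ] [ 497.38508112 -248.87949658   22.        ] [ 527.30559392 -290.69599524   22.        ] [ 525.62314307 -289.17809011   86.        ] 102.83689311644055 -54.415547519740855
[641.0220408   61.56927067  74.        ] [651.08964382 -35.05628586  74.        ] 97.14862224895013 5.94829487486642
[586.81303395   7.5286298   43.        ]
[586.2780582    7.45335561  50.        ]
plan [ 435.3 -211.8  -49.4] [-8.0000e-04 -1.3000e-03 -1.9361e+00] from [ 158.  -604.2  210.3] t 0.1 q [-76.  24.  93.   0.  62.  -1.]
```

```bash
python3 -m inch '[[[100,-50,-50,0,0,-0.45,100],[435,-212,-50,0,0,-1.936,100],[435,-212,-50,0,0,-1.936,100],[435,-212,-50,0,0,-1.936,100],[435,-212,-50,0,0,-1.936,100],[435,-212,-50,0,0,-1.936,100],[435,-212,-50,0,0,-1.936,100],[435,-212,-50,0,0,-1.936,100],[435,-212,-50,0,0,-1.936,100],[435,-212,-50,0,0,-1.936,100],[435,-212,-50,0,0,-1.936,100],[435,-212,-50,0,0,-1.936,100],[435,-212,-50,0,0,-1.936,100],[435,-212,-50,0,0,-1.936,100],[435,-212,-50,0,0,-1.936,100],[435,-212,-50,0,0,-1.936,100]]]'
python3 - <<'E'
from h import *
import pickle
c=cam('wrist');save(c,'w1.png');pickle.dump(c,open('w1.pkl','wb'));print(status.get_obs()['ee_pos'],toolyaw())
E
```

```text
t: 1.7
ee_pos: [525.2, -289.5, 260.8]
orientation: [-1.441, -2.791, -0.0]
ft_force: [0.2, 0.1, -0.0]
width: 87.9
grasp_force: 0.0
[ 525.21627173 -289.56652722  260.89794284] 125.44365514438067
```

View pics/w1.png

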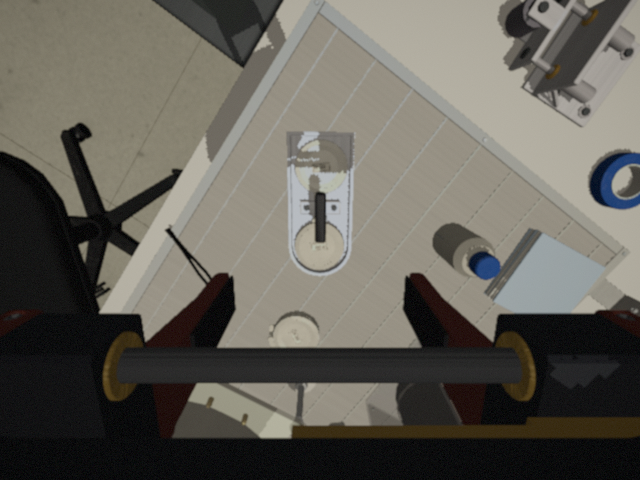

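The wrist view shows the carrier with its sides upright at u≈289 and 353, and the bar centred at about (320,218). The nose points down the image at v≈275, and the roller fork is at the upper right around (520,15).

Run:
```python
from h import *
import pickle
c=pickle.load(open('w1.pkl','rb'));f=c[0]
g=f[150:260,300:342].max(2)<60
m=g.astype(np.uint8);n,l,s,ce=cv2.connectedComponentsWithStats(m)
i=1+s[1:,4].argmax();print(s[i],ce[i])
cn=cv2.findContours((l==i).astype(np.uint8),0,2)[0][0];print(cv2.minAreaRect(cn))
x,y,w,h=s[i,:4]; 
for v in(y,y+h): print(ray(c,300+x+w/2,150+v,86).round(1),ray(c,300+x+w/2,150+v,78).round(1))
# light carrier mask sides: edges along rows
for v in(175,190,205,220):
    r=f[v].astype(int).max(1);d=np.abs(np.diff(r));ed=[u for u in range(270,375) if d[u]>25];print(v,ed)
print(-c[2].T@c[3])
```

```text
[ 15  42  11  50 465] [19.76344086 66.26451613]
((20.0, 66.5), (49.0, 10.0), 90.0)
[ 510.7 -266.4   86. ] [ 511.4 -267.2   78. ]
[ 541.8 -310.    86. ] [ 543.2 -311.8   78. ]
175 [348, 349]
190 [318, 319]
205 [303, 314, 324, 325, 330, 331, 334, 335, 347]
220 [314, 315, 324, 325, 346, 348]
[ 482.82235791 -229.14485625  434.49436477]
```

Run:
```python
from h import *
plan([526.3,-288.4,79],125.5)
```

```text
plan [  0.3   1.6 181.9] [-0.     -0.0002 -0.001 ] from [ 525.2 -289.6  260.9] t 1.75 q [-30.  19.  94.   0.  67. -65.]
```

```bash
python3 -m inch '[[[0,1.6,40,0,0,0,100],[0,1.6,80,0,0,0,100],[0,1.6,115,0,0,0,100],[0,1.6,145,0,0,0,60],[0,1.6,165,0,0,0,50],[0,1.6,177,0,0,0,40],[0,1.6,182,0,0,0,35],[0,1.6,182,0,0,0,25],[0,1.6,182,0,0,0,15],[0,1.6,182,0,0,0,8],[0,1.6,182,0,0,0,0],[0,1.6,182,0,0,0,0],[0,1.6,182,0,0,0,0],[0,1.6,182,0,0,0,0],[0,1.6,182,0,0,0,0],[0,1.6,182,0,0,0,0],[0,1.6,182,0,0,0,0],[0,1.6,182,0,0,0,0]]]'
python3 - <<'E'
from h import *
import pickle
o=status.get_obs();print(o['ee_pos'],o['width'],o['grasp_force'],o['ft_force'],toolyaw())
plan([526.3,-288.4,199],125.5)
E
```

```text
t: 3.55
ee_pos: [526.6, -288.5, 78.9]
orientation: [-1.436, -2.794, -0.0]
ft_force: [0.1, -0.1, 0.2]
width: 0.5
grasp_force: 0.0
[ 526.64549948 -288.51509429   78.9236546 ] 0.5174228397357266 0.0 [ 0.08966613 -0.09617104  0.17653795] 125.5809600358587
plan [   0.3   -0.2 -120.1] [-0.     -0.0001  0.0014] from [ 526.6 -288.5   78.9] t 3.55 q [-30.  32. 101.   0.  47. -65.]
```

Run:
```python
from h import *
import pickle
c=cam('wrist');d=cam('scene');pickle.dump((c,d),open('m.pkl','wb'))
a=cv2.resize(c[0][60:360,200:500],(400,400));b=cv2.resize(d[0][200:360,130:290],(400,400),interpolation=cv2.INTER_CUBIC)
cv2.imwrite('pics/m.png',np.hstack([a,b])[:,:,::-1])
for p in((526,-288,78),(526,-288,6)):print(proj(c,p),proj(d,p))
```

```text
[318.07750693 281.51492857] [196.92343542 260.80925168]
[318.41666831 244.71412807] [201.83919044 277.75546366]
```

View pics/m.png

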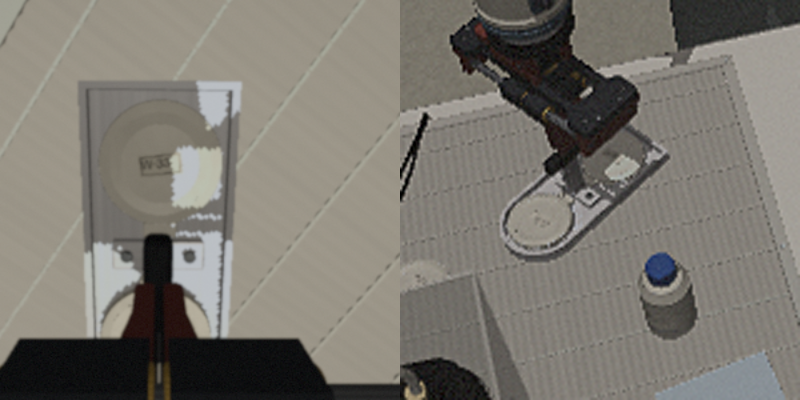

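The left crop shows the bar end at (158,245), with the shut fingers starting at v≈285 and no 12 mm gap between them. So the fingers have closed without the bar between them. The carrier looks undisturbed. I'll check the camera heights against the known sizes.

Run:
```python
from h import *
import pickle
print('tips',ctrl.tcp_to_tips); im=optics.get_image('wrist');print(np.round(im['hand_eye'],3),im['fx'])
w=pickle.load(open('w1.pkl','rb'));c,d=pickle.load(open('m.pkl','rb'))
def wid(c,a,b,z):
    p,q=ray(c,*a,z),ray(c,*b,z);return np.hypot(*(p-q)[:2]).round(1),p.round(1),q.round(1)
print(wid(w,(288,132),(354,132),20)); print(wid(c,(200+79*.75,60+82*.75),(200+242*.75,60+82*.75),20))
o=status.get_obs();Rc=R.from_rotvec(o['orientation'])
for t in((0,0,0),(0,0,19),(-10,0,19),(10,0,19),(-10,0,0)):print(t,(proj(c,o['ee_pos']+Rc.apply(t))-[200,60])/.75)
# bar in c
m=((c[0].max(2)<45)).astype(np.uint8)[220:300,300:340];print([''.join('#' if x else '.' for x in r) for r in m[::3]])
```

```text
tips 19.0
[[-0.00000e+00 -9.63000e-01 -2.70000e-01  7.38280e+01]
 [ 1.00000e+00  0.00000e+00 -1.00000e-03  4.47000e-01]
 [ 1.00000e-03 -2.70000e-01  9.63000e-01 -1.73661e+02]
 [ 0.00000e+00  0.00000e+00  0.00000e+00  1.00000e+00]] 338.12379656222345
(np.float64(77.1), array([ 444.4, -238.4,   20. ]), array([ 507.3, -193.7,   20. ]))
(np.float64(79.5), array([ 443.7, -239. ,   20. ]), array([ 508.4, -192.7,   20. ]))
(0, 0, 0) [157.96547288 298.11241429]
(0, 0, 19) [158.0683834  281.65714588]
(-10, 0, 19) [158.07622409 301.96870722]
(10, 0, 19) [158.06033358 260.80383494]
(-10, 0, 0) [157.97553462 320.14675799]
['........................................', '........................................', '........................................', '........................................', '........................................', '........................................', '.........###################............', '........#####################...........', '........#####################...........', '........#####################...........', '........#####################...........', '........#####################...........', '........####################............', '........####################............', '........####################............', '........####################............', '........####################............', '........####################............', '...################################.....', '..##################################....', '..###################################...', '..###################################...', '.#####################################..', '.#####################################..', '.#####################################..', '#######################################.', '########################################']
```

The fingertips show at about 10 mm behind the reported TCP, both here and in the earlier open view. They should be 19 mm ahead of it, so they shut just above the bar at z≈90. The carrier is untouched. I'll open and go about 29 mm lower, which leaves about 38 mm above the boxes, and then regrip.

```bash
python3 -m inch '[[[0,0,0,0,0,0,60],[0,0,0,0,0,0,60],[0,0,0,0,0,0,60],[0,0,0,0,0,0,60],[0,0,0,0,0,0,60],[0,0,6,0,0,0,60],[0,0,14,0,0,0,60],[0,0,22,0,0,0,60],[0,0,29,0,0,0,60],[0,0,29,0,0,0,40],[0,0,29,0,0,0,20],[0,0,29,0,0,0,0],[0,0,29,0,0,0,0],[0,0,29,0,0,0,0],[0,0,29,0,0,0,0],[0,0,29,0,0,0,0],[0,0,29,0,0,0,0],[0,0,29,0,0,0,0]]]'
python3 - <<'E'
from h import *
import pickle
c=cam('wrist');d=cam('scene');pickle.dump((c,d),open('m2.pkl','wb'))
a=cv2.resize(c[0][60:360,200:500],(400,400));b=cv2.resize(d[0][200:360,130:290],(400,400),interpolation=cv2.INTER_CUBIC)
cv2.imwrite('pics/m2.png',np.hstack([a,b])[:,:,::-1])
E
```

```text
t: 5.5
ee_pos: [526.5, -288.7, 50.1]
orientation: [-1.437, -2.794, 0.0]
ft_force: [-1.9, -1.3, 1.4]
width: 11.6
grasp_force: 30.0
```

View pics/m2.png

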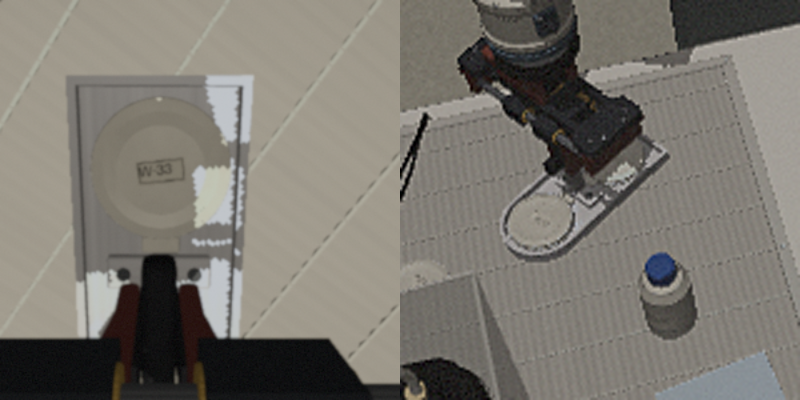

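The picture shows the bar between the fingers: width 11.6 mm, grip 30 N, both boxes seated. Bar centre z=78 therefore reads as TCP z≈50, so underside = TCP z − 44.

Run:
```python
from h import *
plan([490,-110,170],95.9)
```

```text
plan [ 166.6   74.2 -119.9] [-1.00e-04  1.00e-04  5.18e-01] from [ 526.6 -288.7   50.1] t 5.6 q [-30.  35. 101.  -0.  44. -65.]
```

```bash
python3 -m inch '[[[0,0,-3,0,0,0,0],[0,0,-10,0,0,0,0],[0,0,-22,0,0,0,0],[0,0,-38,0,0,0,0],[3,1,-55,0,0,0.02,0],[10,4,-72,0,0,0.05,0],[20,9,-88,0,0,0.09,0],[34,15,-101,0,0,0.13,0],[49,22,-111,0,0,0.18,0],[65,29,-117,0,0,0.23,0],[82,36,-120,0,0,0.28,0],[99,44,-120,0,0,0.33,0],[116,52,-120,0,0,0.38,0],[131,58,-120,0,0,0.42,0],[144,64,-120,0,0,0.455,0],[154,69,-120,0,0,0.485,0],[161,72,-120,0,0,0.505,0],[165,73,-120,0,0,0.515,0],[166.5,74,-120,0,0,0.518,0],[166.5,74,-120,0,0,0.518,0]]]'
python3 - <<'E'
from h import *
import pickle
c=cam('wrist');pickle.dump(c,open('w3.pkl','wb'));save(c,'w3.png');t=cam('top');pickle.dump(t,open('t3.pkl','wb'))
o=status.get_obs();print(o['ee_pos'],toolyaw(),o['ft_force'],o['width'])
E
```

```text
t: 7.6
ee_pos: [490.1, -110.1, 170.6]
orientation: [2.104, 2.332, 0.001]
ft_force: [-0.3, 0.1, -4.2]
width: 12.3
grasp_force: 30.0
[ 490.15674089 -110.33056842  170.27795074] 95.89713171632673 [-3.45505092e-03  5.51012841e-01 -4.32205197e+00] 11.786374248532969
```

View pics/w3.png

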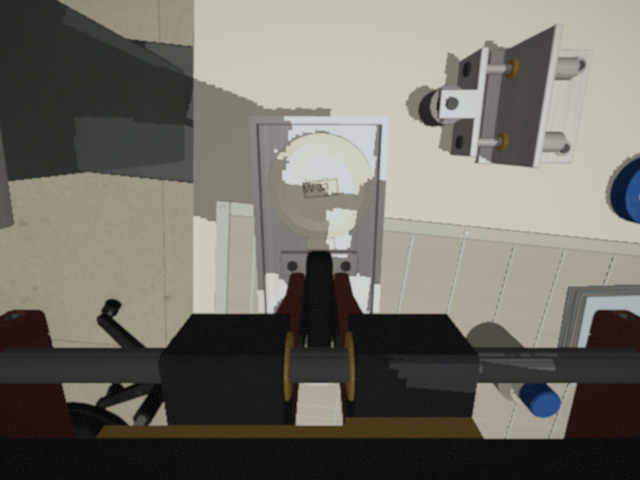

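The wrist view shows the tail box seated in the carrier. The roller tab bolt is at (452,104), the dark roller edge at (430,105), and the base's back corners are at (591,50) and (574,162). ft z is −4.3 N, so the load is about 0.44 kg.

Run:
```python
from h import *
import pickle
w=pickle.load(open('w3.pkl','rb'))
for z in(43,48,53):print(z,ray(w,452,104,z).round(1))
def yw(a,b,z):
    p,q=ray(w,*a,z),ray(w,*b,z);d=p-q;print(p.round(1),q.round(1),np.hypot(*d[:2]).round(1),np.rad2deg(np.arctan2(-d[0],d[1])).round(2))
yw((591,50),(574,162),2); yw((562,25),(538,166),74)
f=w[0];b=cv2.resize(f[20:180,400:600],(800,640),interpolation=cv2.INTER_CUBIC)[:600]
cv2.imwrite('pics/w3c.png',b[:,:,::-1])
# carrier side lines + tail corners at underside+14
z=170.3-44.1+14
for p in((249,117),(389,117)):print(ray(w,*p,z).round(1))
```

```text
43 [589.5   7.4  43. ]
48 [587.7   6.6  48. ]
53 [586.    5.9  53. ]
[720.   71.3   2. ] [735.1 -26.9   2. ] 99.3 8.71
[644.7  61.9  74. ] [654.9 -34.7  74. ] 97.2 6.01
[441.7 -25.4 140.2]
[520.8 -17.2 140.2]
```

View pics/w3c.png

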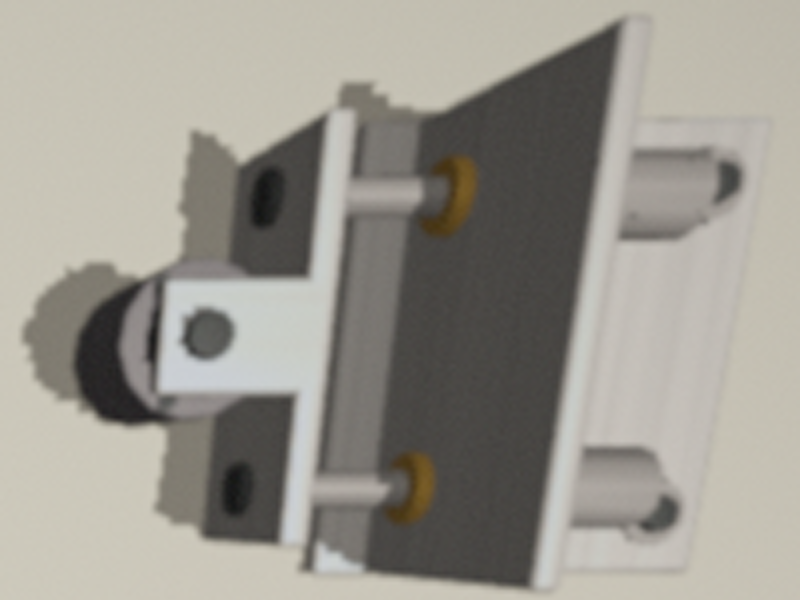

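The crop shows the roller's top circle centred near crop (199,339) and the plate lines tilted by 6°. The roller axis comes out at ≈(587.2, 7.1) with cleaner yaw 6.0°, and the top and wrist views agree within about 1.5 mm. The carrier's tail corners measure 79.5 mm apart, and its origin is within 0.6 mm of the TCP.

```bash
cat >> h.py <<'E'
RA=np.array([587.2,7.1]); ex=np.array([np.cos(np.deg2rad(6)),np.sin(np.deg2rad(6))]); ey=np.array([-ex[1],ex[0]])
def cl(d,s,z): return [*(RA-d*ex+s*ey),z]   # carrier axis d in front of roller axis, s along cleaner y
def where():
    o=status.get_obs();v=o['ee_pos'][:2]-RA;print('d',-v@ex,'s',v@ey,'z',o['ee_pos'][2],'yaw',toolyaw(),'F',o['ft_force'].round(2),'Fx',o['ft_force'][:2]@ex,'w',o['width'],'t',o['t'])
E
python3 - <<'E'
from h import *
where();plan(cl(49,112,63),96)
E
```

```text
d 108.78648283604856 s -106.64348873290898 z 170.27795074317442 yaw 95.89713171632673 F [-0.    0.55 -4.32] Fx 0.05416040175753358 w 11.786374248532969 t 7.7
plan [218.8  59.3 107.3] [ 0.0005  0.0002 -0.0018] from [ 490.2 -110.3  170.3] t 7.7 q [-14.  17. 111.  -0.  52. -20.]
```

```bash
python3 -m inch '[[[2,0,0,0,0,0,0],[7,2,0,0,0,0,0],[15,5,0,0,0,0,0],[27,8,0,0,0,0,0],[41,11,0,0,0,0,0],[56,15,0,0,0,0,0],[72,19,0,0,0,0,0],[88,24,0,0,0,0,0],[104,28,0,0,0,0,0],[120,33,0,0,0,0,0],[136,38,0,0,0,0,0],[152,43,0,0,0,0,0],[168,47,0,0,0,0,0],[183,51,0,0,0,0,0],[196,54,0,0,0,0,0],[206,57,0,0,0,0,0],[213,58.5,0,0,0,0,0],[217,59,0,0,0,-0.002,0],[219,59.3,0,0,0,-0.002,0],[219,59.3,0,0,0,-0.002,0]]]'
python3 -m inch '[[[0,0,3,0,0,0,0],[0,0,10,0,0,0,0],[0,0,22,0,0,0,0],[0,0,37,0,0,0,0],[0,0,53,0,0,0,0],[0,0,69,0,0,0,0],[0,0,84,0,0,0,0],[0,0,95,0,0,0,0],[0,0,102,0,0,0,0],[0,0,106,0,0,0,0],[0,0,107,0,0,0,0],[0,0,107,0,0,0,0],[0,0,107,0,0,0,0]]]'
python3 - <<'E'
from h import *
where();plan(cl(49,112,63),96)
E
```

```text
t: 9.7
ee_pos: [526.4, 113.8, 169.9]
orientation: [-2.102, -2.335, 0.0]
ft_force: [0.2, 0.4, -3.9]
width: 11.7
grasp_force: 30.0
t: 11.0
ee_pos: [526.9, 114.0, 63.5]
orientation: [2.101, 2.334, 0.001]
ft_force: [0.1, 0.7, -4.5]
width: 11.6
grasp_force: 30.0
d 48.82670531916509 s 112.57764436701078 z 63.51131552380214 yaw 96.01580602894687 F [ 0.08  0.73 -4.53] Fx 0.15320723708498374 w 11.622392230306946 t 11.0
plan [-0.6 -0.2  0.5] [ 0.001  -0.0001  0.0003] from [526.9 114.   63.5] t 11.0 q [ 11.  30. 109.   0.  41.   5.]
```

```bash
python3 -m inch '[[[-2,0,0,0,0,0,0],[-7,0,0,0,0,0,0],[-15,0,0,0,0,0,0],[-25,0,0,0,0,0,0],[-36,0,0,0,0,0,0],[-47,0,0,0,0,0,0],[-58,0,0,0,0,0,0],[-69,0,0,0,0,0,0],[-80,0,0,0,0,0,0],[-90,0,0,0,0,0,0]]]'
python3 - <<'E'
from h import *
import pickle
where();c=cam('top');pickle.dump(c,open('t4.pkl','wb'));where()
s=pickle.load(open('t3.pkl','rb'))
a=s[0][190:240,285:345];b=c[0][190:240,285:345]
cv2.imwrite('pics/cmp.png',np.hstack([cv2.resize(x,(400,333),interpolation=cv2.INTER_CUBIC) for x in(a,b)])[:,:,::-1])
E
```

```text
t: 12.0
ee_pos: [535.6, 23.3, 62.8]
orientation: [-2.102, -2.334, 0.001]
ft_force: [-1.6, -0.5, -3.2]
width: 12.0
grasp_force: 30.0
d 49.62740298795006 s 21.45775775205328 z 62.8366728843564 yaw 96.00199004172204 F [-1.61 -0.47 -3.24] Fx -1.6518686902215811 w 11.984067599557687 t 12.0
d 49.510619610605644 s 20.389959663498303 z 62.838061034761274 yaw 95.98462154209068 F [-2.31 -0.07 -4.5 ] Fx -2.3091302337142054 w 11.984895954306824 t 12.05
```

View pics/cmp.png

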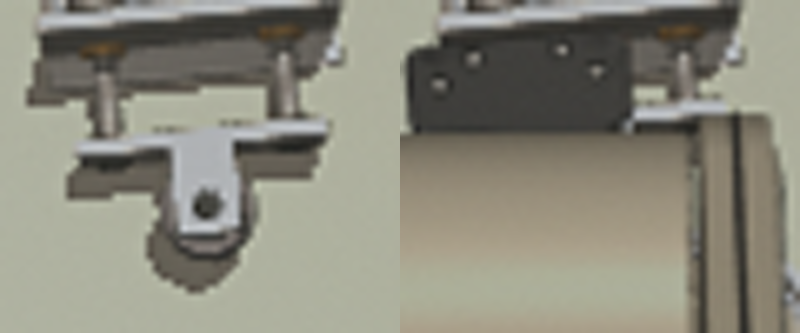

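The comparison shows the crossbar's right end shifted up from v≈128 to ≈106, which is about 7 mm of press. The force is about 2.4 N, which agrees. I'll carry on with the stroke.

```bash
python3 -m inch '[[[-10,0,0,0,0,0,0],[-21,0,0,0,0,0,0],[-32,0,0,0,0,0,0],[-43,0,0,0,0,0,0],[-54,0,0,0,0,0,0],[-65,0,0,0,0,0,0],[-76,0,0,0,0,0,0],[-87,0,0,0,0,0,0]]]'
python3 -m inch '[[[-11,0,0,0,0,0,0],[-22,0,0,0,0,0,0],[-32,0,0,0,0,0,0],[-41,0,0,0,0,0,0],[-48,0,0,0,0,0,0],[-52,0,0,0,0,0,0],[-54,0,0,0,0,0,0],[-54,0,0,0,0,0,0],[-54,0,0,0,0,0,0]]]'
python3 - <<'E'
from h import *
where();plan([470,-110,170],96)
E
```

```text
t: 12.85
ee_pos: [545.1, -63.1, 62.9]
orientation: [2.102, 2.335, -0.0]
ft_force: [-3.1, -0.2, -4.4]
width: 11.8
grasp_force: 30.0
t: 13.75
ee_pos: [550.7, -115.6, 63.0]
orientation: [2.102, 2.335, 0.0]
ft_force: [0.7, -0.6, -4.2]
width: 11.9
grasp_force: 30.0
d 49.146086056049676 s -118.23178407218836 z 62.99278281074373 yaw 96.02615880476598 F [ 0.72 -0.64 -4.18] Fx 0.649518058267372 w 11.907622206367813 t 13.75
plan [  14.1  -79.6 -107. ] [ 0.0001 -0.0001  0.0005] from [ 550.7 -115.6   63. ] t 13.75 q [-13.  31. 106.   0.  43. -19.]
```

Stroke A is done: about 3 N of contact to the end, then free. Next I'll lift, move over the tray, set down at heading −20° and regrasp with the tool turned half round.

Run:
```python
from h import *
plan([520,-220,150],160)
```

```text
plan [-100.6  -41.5  -87. ] [ 1.0000e-04 -0.0000e+00 -1.1166e+00] from [ 550.7 -115.6   63. ] t 13.75 q [-13.  31. 106.   0.  43. -19.]
```

```bash
python3 -m inch '[[[0,-1,-3,0,0,0,0],[0,-4,-10,0,0,0,0],[-1,-7,-21,0,0,0,0],[-3,-11,-34,0,0,-0.01,0],[-7,-15,-48,0,0,-0.04,0],[-12,-18,-61,0,0,-0.09,0],[-19,-21,-72,0,0,-0.16,0],[-27,-23,-80,0,0,-0.24,0],[-35,-25,-85,0,0,-0.33,0],[-43,-27,-87,0,0,-0.42,0],[-51,-29,-87,0,0,-0.51,0],[-59,-31,-87,0,0,-0.6,0],[-67,-33,-87,0,0,-0.69,0],[-75,-35,-87,0,0,-0.78,0],[-82,-37,-87,0,0,-0.87,0],[-89,-38.5,-87,0,0,-0.95,0],[-95,-40,-87,0,0,-1.02,0],[-99,-41,-87,0,0,-1.075,0],[-100.6,-41.5,-87,0,0,-1.105,0],[-100.6,-41.5,-87,0,0,-1.117,0]]]'
python3 -m inch '[[[0,0,4,0,0,0,0],[0,0,13,0,0,0,0],[0,0,26,0,0,0,0],[0,0,40,0,0,0,0],[0,0,54,0,0,0,0],[0,0,67,0,0,0,0],[0,0,78,0,0,0,0],[0,0,86,0,0,0,0],[0,0,91,0,0,0,0],[0,0,94.5,0,0,0,0],[0,0,97,0,0,0,0],[0,0,98.5,0,0,0,0],[0,0,98.5,0,0,0,0]]]'
python3 - <<'E'
from h import *
where();plan([520,-220,50.3],160)
E
```

```text
t: 15.75
ee_pos: [519.8, -220.7, 151.1]
orientation: [0.544, 3.093, -0.0]
ft_force: [-0.4, -0.4, -4.4]
width: 11.8
grasp_force: 30.0
t: 17.05
ee_pos: [520.0, -220.3, 51.6]
orientation: [0.545, 3.094, -0.0]
ft_force: [-0.2, 0.1, -5.1]
width: 11.7
grasp_force: 30.0
d 90.5631247521368 s -219.14324883973828 z 51.61472533556465 yaw 160.01596583168248 F [-0.17  0.12 -5.06] Fx -0.1544666932652852 w 11.705436661481162 t 17.05
plan [0.1 0.3 1.3] [-0.      0.0003  0.0003] from [ 520.  -220.3   51.6] t 17.05 q [-24.  32. 106.   0.  41. -94.]
```

Lower the last bit until the force shows touch.

```bash
python3 -m inch '[[[0,0,0.6,0,0,0,0],[0,0,1.2,0,0,0,0],[0,0,1.7,0,0,0,0],[0,0,2,0,0,0,0],[0,0,2,0,0,0,0]]]'
```

```text
t: 17.55
ee_pos: [520.0, -220.5, 50.0]
orientation: [0.545, 3.094, -0.0]
ft_force: [-3.3, -0.7, 5.0]
width: 11.8
grasp_force: 30.0
```

```bash
python3 -m inch '[[[0,0,0,0,0,0,70],[0,0,0,0,0,0,70],[0,0,0,0,0,0,70],[0,0,0,0,0,0,70],[0,0,0,0,0,0,70],[0,0,-10,0,0,0,70],[0,0,-25,0,0,0,70],[0,0,-42,0,0,0,70],[0,0,-45,0,0,0.15,70],[0,0,-45,0,0,0.3,70],[0,0,-45,0,0,0.45,70],[0,0,-45,0,0,0.6,70],[0,0,-45,0,0,0.75,70],[0,0,-45,0,0,0.9,70],[0,0,-45,0,0,1.05,70],[0,0,-45,0,0,1.2,70],[0,0,-45,0,0,1.35,70],[0,0,-45,0,0,1.5,70],[0,0,-45,0,0,1.65,70],[0,0,-45,0,0,1.65,70]]]'
python3 -m inch '[[[0,0,0,0,0,0.149,70],[0,0,0,0,0,0.298,70],[0,0,0,0,0,0.447,70],[0,0,0,0,0,0.596,70],[0,0,0,0,0,0.745,70],[0,0,0,0,0,0.894,70],[0,0,0,0,0,1.043,70],[0,0,0,0,0,1.192,70],[0,0,0,0,0,1.341,70],[0,0,0,0,0,1.4916,70],[0,0,0,0,0,1.4916,70],[0,0,0,0,0,1.4916,70]]]'
python3 - <<'E'
from h import *
import pickle
where();c=cam('wrist');pickle.dump(c,open('w5.pkl','wb'));save(c,'w5.png')
f=c[0];m=(f[200:300,290:350].max(2)<50).astype(np.uint8)
print('\n'.join(''.join('#' if x else '.' for x in r) for r in m[::4]))
plan([520,-220.5,50.3],-20)
E
```

```text
t: 19.55
ee_pos: [520.5, -220.5, 95.9]
orientation: [2.643, 1.696, 0.001]
ft_force: [0.1, 1.3, 0.0]
width: 61.3
grasp_force: 0.0
t: 20.75
ee_pos: [520.1, -220.4, 95.1]
orientation: [3.095, -0.535, 0.001]
ft_force: [0.1, -0.6, -0.5]
width: 61.4
grasp_force: 0.0
d 90.4716205832164 s -219.21234898398626 z 95.06543039794136 yaw -19.622245327059908 F [ 0.15 -0.56 -0.53] Fx 0.08679847953364618 w 61.44630570020523 t 20.75
............................................................
............................................................
............................................................
............................................................
............................................................
............................................................
............................................................
.........................##########.........................
.....................##################.....................
.....................##################.....................
.....................##################.....................
..........
[... 260 characters left out ...]
#############.....................
.....................##################.....................
....................####################....................
....................###################.....................
....................###################.....................
.....................##################.....................
....................###################.....................
....................###################.....................
....................###################.....................
....................###################.....................
plan [-0.1  0.2 44.6] [ 0.     -0.0005  0.0057] from [ 520.1 -220.3   94.9] t 20.8 q [-24.  28. 105.  -0.  46.  86.]
```

The bar mask is centred at u≈319.8 and straight, so it lines up with the tool. Descend and grip.

```bash
python3 -m inch '[[[0,0,8,0,0,0.006,70],[0,0,20,0,0,0.006,70],[0,0,32,0,0,0.006,70],[0,0,40,0,0,0.006,60],[0,0,44.5,0,0,0.006,45],[0,0,44.5,0,0,0.006,30],[0,0,44.5,0,0,0.006,15],[0,0,44.5,0,0,0.006,0],[0,0,44.5,0,0,0.006,0],[0,0,44.5,0,0,0.006,0],[0,0,44.5,0,0,0.006,0],[0,0,44.5,0,0,0.006,0],[0,0,44.5,0,0,0.006,0]]]'
python3 - <<'E'
from h import *
where();plan(cl(85,-112,150),96)
E
```

```text
t: 22.1
ee_pos: [520.2, -220.5, 50.3]
orientation: [3.092, -0.554, 0.001]
ft_force: [-1.3, -0.3, 4.0]
width: 12.1
grasp_force: 30.0
d 90.43927522269674 s -219.29867971093364 z 50.33723881772194 yaw -20.329816463530474 F [-1.29 -0.27  3.96] Fx -1.3104287620861277 w 12.139255988326815 t 22.1
plan [-42.6 -98.6 -99.7] [ 8.0000e-04 -3.0000e-04 -2.0303e+00] from [ 520.2 -220.5   50.3] t 22.1 q [-24.  33. 106.  -0.  41.  86.]
```

```bash
python3 -m inch '[[[0,0,-3,0,0,0,0],[0,0,-10,0,0,0,0],[0,-1,-21,0,0,-0.01,0],[0,-3,-34,0,0,-0.04,0],[0,-6,-48,0,0,-0.09,0],[-1,-10,-62,0,0,-0.16,0],[-1,-14,-75,0,0,-0.24,0],[-2,-19,-86,0,0,-0.33,0],[-2,-24,-94,0,0,-0.43,0],[-3,-29,-99,0,0,-0.53,0],[-3,-35,-100,0,0,-0.63,0],[-4,-41,-100,0,0,-0.73,0],[-4,-47,-100,0,0,-0.83,0],[-5,-53,-100,0,0,-0.93,0],[-5,-59,-100,0,0,-1.03,0],[-6,-65,-100,0,0,-1.13,0],[-7,-71,-100,0,0,-1.23,0],[-7,-77,-100,0,0,-1.33,0],[-8,-83,-100,0,0,-1.42,0],[-8,-88,-100,0,0,-1.5,0]]]'
python3 - <<'E'
from h import *
where();plan(cl(49,-113,150),96)
E
```

```text
t: 24.1
ee_pos: [543.1, -134.4, 151.0]
orientation: [2.636, 1.709, 0.001]
ft_force: [0.2, -0.7, -3.5]
width: 12.1
grasp_force: 30.0
d 58.70124806046488 s -136.15570617415491 z 151.03902908872422 yaw 65.91751903188451 F [ 0.17 -0.67 -3.52] Fx 0.10247201608109371 w 12.053921834807934 t 24.1
plan [24.9 -3.2  1. ] [ 0.0007 -0.     -0.525 ] from [ 543.1 -134.4  151. ] t 24.1 q [-15.  23. 104.   0.  52.   9.]
```

```bash
python3 -m inch '[[[3,0,0,0,0,-0.08,0],[6,-1,0,0,0,-0.16,0],[10,-1,0,0,0,-0.24,0],[14,-2,0,0,0,-0.32,0],[18,-2,0,0,0,-0.39,0],[21,-3,0,0,0,-0.45,0],[24,-3,0,0,0,-0.49,0],[25,-3,0,0,0,-0.515,0],[25,-3,0,0,0,-0.525,0],[25,-3,0,0,0,-0.525,0]]]'
python3 -m inch '[[[0,0,3,0,0,0,0],[0,0,10,0,0,0,0],[0,0,21,0,0,0,0],[0,0,35,0,0,0,0],[0,0,49,0,0,0,0],[0,0,62,0,0,0,0],[0,0,73,0,0,0,0],[0,0,81,0,0,0,0],[0,0,86,0,0,0,0],[0,0,88,0,0,0,0],[0,0,88,0,0,0,0],[0,0,88,0,0,0,0]]]'
python3 - <<'E'
from h import *
import pickle
where();plan(cl(49,-113,63),96);c=cam('wrist');pickle.dump(c,open('w6.pkl','wb'));save(c,'w6.png')
f=c[0].astype(int)
for v in range(60,200,20):print(v,[(u,f[v,u+2].sum()-f[v,u-2].sum()) for u in range(200,440) if abs(f[v,u+2].sum()-f[v,u-2].sum())>110][::2][:14])
z=63-44.1+14
for p in((-90,40),(-90,-40)):pass
o=status.get_obs();th=np.deg2rad(toolyaw());X=np.array([np.cos(th),np.sin(th)]);Y=np.array([-X[1],X[0]])
for a,b in((90,0),(0,40),(0,-40),(40,40),(40,-40)):print(a,b,proj(c,[*(o['ee_pos'][:2]+a*X+b*Y),z]).round(1))
E
```

```text
t: 25.1
ee_pos: [550.6, -111.0, 150.4]
orientation: [2.108, 2.329, 0.0]
ft_force: [-0.7, 0.3, -3.3]
width: 11.9
grasp_force: 30.0
t: 26.3
ee_pos: [551.0, -111.0, 62.4]
orientation: [2.108, 2.328, 0.001]
ft_force: [-0.0, 1.2, -3.8]
width: 12.2
grasp_force: 30.0
d 48.37990151879552 s -113.70478235626923 z 62.40737007639994 yaw 95.69374597743867 F [-0.01  1.16 -3.85] Fx 0.11135674274638127 w 12.201116500475525 t 26.3
plan [ 0.7 -0.6 -0.6] [ 0.0008  0.0002 -0.0053] from [ 551.  -111.    62.4] t 26.3 q [-13.  31. 106.   0.  42. -18.]
60 [(355, np.int64(-181)), (357, np.int64(-203)), (375, np.int64(-146)), (377, np.int64(-216)), (380, np.int64(228)), (382, np.int64(230)), (389, np.int64(-154)), (391, np.int64(-287)), (393, np.int64(159)), (395, np.int64(473)), (397, np.int64(197)), (403, np.int64(-414)), (405, np.int64(-240)), (423, np.int64(287))]
80 [(353, np.int64(-116)), (355, np.int64(-198)), (368, np.int64(-124)), (370, np.int64(-233)), (372, np.int64(-111)), (382, np.int64(279)), (384, np.int64(201)), (393, np.int64(128)), (395, np.int64(330))]
100 [(247, np.int64(128)), (378, np.in
[... 195 characters left out ...]
 (406, np.int64(-221)), (408, np.int64(-115)), (423, np.int64(-145)), (426, np.int64(-111)), (428, np.int64(-115))]
140 [(291, np.int64(131)), (352, np.int64(125)), (357, np.int64(-240)), (361, np.int64(241)), (363, np.int64(128)), (409, np.int64(-223)), (411, np.int64(-114)), (421, np.int64(-143))]
160 [(284, np.int64(172)), (286, np.int64(238)), (369, np.int64(-121)), (371, np.int64(-211)), (374, np.int64(248)), (376, np.int64(187))]
180 [(258, np.int64(-136)), (283, np.int64(181)), (285, np.int64(236)), (374, np.int64(-143)), (376, np.int64(-134)), (384, np.int64(153)), (386, np.int64(212))]
90 0 [318.5 115.4]
0 40 [255.9 265.4]
0 -40 [381.3 265.3]
40 40 [252.5 203.1]
40 -40 [384.6 203.1]
```

View pics/w6.png

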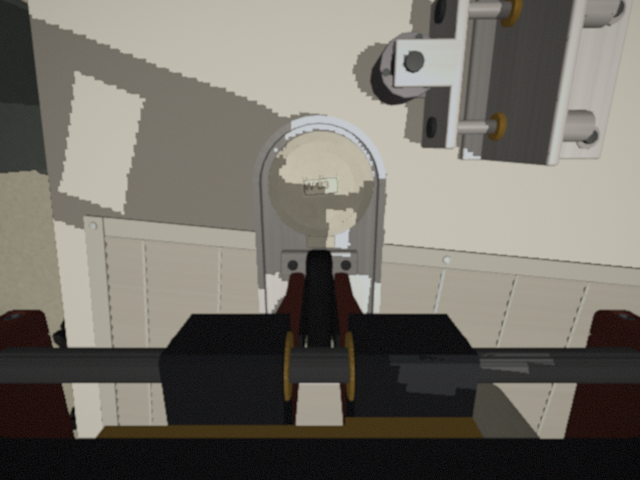

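This last view shows the nose box seated, the nose tip at (321,115) where (318,115) was predicted, and the roller ahead at (408,65). The alignment is good to about 1 mm and 1°. I'll make a small correction and stroke B.

```bash
python3 -m inch '[[[0,-1,-0.5,0,0,-0.01,0],[0,-1,-0.5,0,0,-0.01,0],[2,-1,-0.5,0,0,-0.01,0],[7,-1,-0.5,0,0,-0.01,0],[15,-1,-0.5,0,0,-0.01,0],[25,-1,-0.5,0,0,-0.01,0],[36,-1,-0.5,0,0,-0.01,0],[47,-1,-0.5,0,0,-0.01,0],[58,-1,-0.5,0,0,-0.01,0],[69,-1,-0.5,0,0,-0.01,0],[80,-1,-0.5,0,0,-0.01,0],[91,-1,-0.5,0,0,-0.01,0]]]'
python3 - <<'E'
from h import *
where()
E
```

```text
t: 27.55
ee_pos: [540.0, -19.5, 62.4]
orientation: [-2.096, -2.339, 0.001]
ft_force: [-1.5, -0.4, -3.5]
width: 12.1
grasp_force: 30.0
d 49.68018340306898 s -21.51647510811053 z 62.3598487641212 yaw 96.27248404414293 F [-1.54 -0.41 -3.51] Fx -1.5717815389427787 w 12.101741555365678 t 27.55
```

```bash
python3 -m inch '[[[11,0.3,0,0,0,0,0],[22,0.6,0,0,0,0,0],[33,0.8,0,0,0,0,0],[44,0.9,0,0,0,0,0],[55,1,0,0,0,0,0],[66,1,0,0,0,0,0],[77,1.1,0,0,0,0,0],[88,1.1,0,0,0,0,0]]]'
python3 -m inch '[[[11,0,0,0,0,0,0],[22,0,0,0,0,0,0],[32,0,0,0,0,0,0],[41,0,0,0,0,0,0],[48,0,0,0,0,0,0],[52,0,0,0,0,0,0],[54,0,0,0,0,0,0],[54,0,0,0,0,0,0],[54,0,0,0,0,0,0]]]'
python3 - <<'E'
from h import *
where();plan(cl(80,110,165),96)
E
```

```text
t: 28.35
ee_pos: [531.9, 68.0, 62.5]
orientation: [-2.097, -2.339, -0.0]
ft_force: [-2.8, -0.3, -4.6]
width: 11.9
grasp_force: 30.0
t: 29.25
ee_pos: [526.3, 120.6, 62.5]
orientation: [2.097, 2.339, 0.0]
ft_force: [0.7, -0.4, -4.2]
width: 11.7
grasp_force: 30.0
d 48.75565091813162 s 119.20585003074734 z 62.50276394444679 yaw 96.26032804876888 F [ 0.69 -0.39 -4.24] Fx 0.6454612334021407 w 11.71997846490345 t 29.25
plan [  -9.1  -31.3 -102.5] [0.0002 0.0001 0.0045] from [526.3 120.6  62.5] t 29.25 q [ 12.  30. 109.  -0.  41.   5.]
```

Stroke B is done with the same signature (2.8 N, then free). Lift and hold.

```bash
python3 -m inch '[[[0,-1,-2,0,0,0,0],[0,-3,-8,0,0,0,0],[0,-5,-18,0,0,0,0],[0,-8,-31,0,0,0,0],[0,-10,-45,0,0,0,0],[0,-10,-59,0,0,0,0],[0,-10,-73,0,0,0,0],[0,-10,-86,0,0,0,0],[0,-10,-96,0,0,0,0],[0,-10,-103,0,0,0,0],[0,-10,-107,0,0,0,0],[0,-10,-108,0,0,0,0]]]'
python3 -m inch '[[[0,0,0,0,0,0,0],[0,0,0,0,0,0,0],[0,0,0,0,0,0,0],[0,0,0,0,0,0,0],[0,0,0,0,0,0,0],[0,0,0,0,0,0,0],[0,0,0,0,0,0,0],[0,0,0,0,0,0,0],[0,0,0,0,0,0,0],[0,0,0,0,0,0,0],[0,0,0,0,0,0,0],[0,0,0,0,0,0,0],[0,0,0,0,0,0,0],[0,0,0,0,0,0,0],[0,0,0,0,0,0,0],[0,0,0,0,0,0,0],[0,0,0,0,0,0,0],[0,0,0,0,0,0,0],[0,0,0,0,0,0,0],[0,0,0,0,0,0,0]]]'
python3 -m inch '[[[0,0,0,0,0,0,0],[0,0,0,0,0,0,0],[0,0,0,0,0,0,0],[0,0,0,0,0,0,0],[0,0,0,0,0,0,0],[0,0,0,0,0,0,0],[0,0,0,0,0,0,0],[0,0,0,0,0,0,0]]]'
python3 - <<'E'
from h import *
import pickle
where()
a=pickle.load(open('scene0.pkl','rb'));b=cam('scene')
for n,p in dict(bottle=(237,315),dish=(402,201),filt=(422,230)).items():
    u,v=p;print(n,np.abs(a[0][v-15:v+15,u-12:u+12].astype(int)-b[0][v-15:v+15,u-12:u+12]).mean().round(2))
w=cam('wrist');w6=pickle.load(open('w6.pkl','rb'));print('nose box px change',np.abs(w[0][130:230,280:360].astype(int)-w6[0][130:230,280:360]).mean())
E
```

```text
t: 30.45
ee_pos: [516.2, 119.7, 170.7]
orientation: [2.097, 2.339, 0.0]
ft_force: [-0.7, -0.1, -3.6]
width: 11.9
grasp_force: 30.0
t: 32.45
ee_pos: [516.2, 119.7, 170.5]
orientation: [2.097, 2.34, 0.0]
ft_force: [-0.5, -0.2, -4.8]
width: 11.7
grasp_force: 30.0
t: 33.25
ee_pos: [516.2, 119.7, 170.5]
orientation: [2.097, 2.34, 0.0]
ft_force: [0.1, 0.6, -4.8]
width: 11.7
grasp_force: 30.0
d 58.80645082433463 s 119.38886514708442 z 170.52203895363007 yaw 96.27156453502216 F [ 0.06  0.64 -4.75] Fx 0.12710396944704852 w 11.680361632746163 t 33.25
bottle 3.54
dish 2.75
filt 2.87
nose box px change 5.159916666666667
```

Everything is in place. I'll move a little nearer to the roller and hold again.

```bash
python3 -m inch '[[[-2,0,0,0,0,0,0],[-6,0,0,0,0,0,0],[-13,-2,0,0,0,0,0],[-22,-4,0,0,0,0,0],[-32,-6,0,0,0,0,0],[-42,-8,0,0,0,0,0],[-51,-9,0,0,0,0,0],[-57,-10,0,0,0,0,0],[-60,-10,0,0,0,0,0],[-60,-10,0,0,0,0,0],[-60,-10,0,0,0,0,0],[-60,-10,0,0,0,0,0]]]'
python3 -m inch '[[[0,0,0,0,0,0,0],[0,0,0,0,0,0,0],[0,0,0,0,0,0,0],[0,0,0,0,0,0,0],[0,0,0,0,0,0,0],[0,0,0,0,0,0,0],[0,0,0,0,0,0,0],[0,0,0,0,0,0,0],[0,0,0,0,0,0,0],[0,0,0,0,0,0,0],[0,0,0,0,0,0,0],[0,0,0,0,0,0,0],[0,0,0,0,0,0,0],[0,0,0,0,0,0,0],[0,0,0,0,0,0,0],[0,0,0,0,0,0,0],[0,0,0,0,0,0,0],[0,0,0,0,0,0,0],[0,0,0,0,0,0,0],[0,0,0,0,0,0,0]]]'
python3 -m inch '[[[0,0,0,0,0,0,0],[0,0,0,0,0,0,0],[0,0,0,0,0,0,0],[0,0,0,0,0,0,0],[0,0,0,0,0,0,0],[0,0,0,0,0,0,0]]]'
python3 -c "
from h import *
where(); print(ctrl.close_job())"
```

```text
t: 34.55
ee_pos: [512.8, 59.2, 170.5]
orientation: [-2.096, -2.34, -0.0]
ft_force: [0.9, 0.9, -4.2]
width: 12.0
grasp_force: 30.0
t: 36.55
ee_pos: [512.8, 58.9, 170.5]
orientation: [2.097, 2.34, 0.0]
ft_force: [-0.4, 0.3, -4.5]
width: 11.8
grasp_force: 30.0
t: 37.15
ee_pos: [512.8, 58.9, 170.5]
orientation: [-2.097, -2.34, 0.0]
ft_force: [0.9, -0.1, -4.2]
width: 11.7
grasp_force: 30.0
d 68.5707331523611 s 59.32761782808055 z 170.4728368978284 yaw 96.26916096729201 F [ 0.92 -0.05 -4.15] Fx 0.9140328673239172 w 11.73139611593265 t 37.15
the job is handed in; nothing more can be done
None
```

I drew both long sides past the roller nose first, at about 7 mm press with one regrasp on the tray between them, and handed the job in at 37 s with the carrier held level about 126 mm above the bench near the roller; roller turn was not measured.

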